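# Free the locked lid of a bench centrifuge with its release key

### The arm

A 6-joint arm with a two-finger parallel gripper is mounted at the origin on a cart in front of the work surface, level with it; the furniture and walls round the work are solid. World frame = base frame: x ahead of the robot, y to its left, z up, the work surface at z = 0. Lengths are in m, angles in degrees, forces in N, time in s.
With the tool pointing down it reaches from about 0.3 to 1 m from the base axis. Payload 5.1 kg.
Tool frame: the origin (TCP) lies at the very end of the fingers, on their centre line; the grasp point (between the pads) lies 19 mm behind it; z points along the fingers, y is the line along which they close (so a half turn about z gives the same grasp; the last joint's range is limited). The gripper opens to 95 mm and grips with 3 to 60 N. Pads are 20 mm wide; open, the fingers measure 119 mm over their backs; the gripper's body (75 mm by 180 mm) begins 59 mm behind the grasp point.
Start: joints at [-69.305, 7.093, 94.555, -0, 78.352, -4.733], TCP at [0.279, -0.587, 0.215] pointing down, gripper open.
Joint ranges: [-149.61, 149.61], [-58.7, 133.49], [1.44, 155.28], [-77.14, 257.14], [18.33, 153.61], [-166.67, 166.67]. Speed limits (degrees/s): [147.25, 147.25, 180, 180, 180, 180].

### API

Orientations are given as [roll, pitch, yaw] about the fixed x, y, z axes, in that order (R = Rz(yaw) Ry(pitch) Rx(roll)).
In Python, from rig import state, camera, get_calibration, finish_job gives the robot as it stands.
- The arm moves only by the tool play_rows, never from a script. Its argument "deltas" is a list of rows, each a list of 6 numbers: the shift along the tool's x, y, z in mm, then the turn, a rotation vector about the tool's x, y, z in degrees. In form: [[tx, ty, tz, ax, ay, az], ...]. A call has 1 to 8 rows; each row is the pose to reach, as a shift and turn from the pose commanded when the call began, along the tool's axes at that moment; what a row does not reach only later rows make up. A row lasts 1/12 s, in which the tool goes at most 41.7 mm and 7.16 degrees, less where a joint would pass 70% of its speed; a pose out of reach is approached as far as the arm can. A call with a gripper value outside its range is refused whole. "claw" is the finger opening in mm, from 0 to 95.1, set as the call begins (left out, the last holds). The fingers move at their own pace and stop on an object; "squeeze" is the grip in N (left out, the last holds). Time passes only in rows, so rows that repeat a pose let the fingers close. It gives the time, the measured TCP pose, the force, the opening and the grip force at its end, in the units of the state.
- state(): the state, without advancing time (a new reading comes with each control period).
- camera(name): name is "scene" or "top" or "wrist"; returns the picture (480x640x3 uint8, red, green, blue); there is no depth.
- get_calibration(name): a dict with "fx", "fy", "cx", "cy" (pixels), "distortion" ([k1, k2, p1, p2, k3] as OpenCV has them; the pictures are not rectified), "rvec" (rotation vector, rad) and "tvec" (3), from world to camera coordinates, as OpenCV has them; the wrist camera has in their place "tool_from_camera" (4x4, takes a point from camera to tool coordinates, whose origin is the TCP and whose axes are the flange's). Camera axes: x right, y down, z forward; pixel columns grow to the right and rows downward; lengths in m; the calibration is good to about 2 mm. A picture is of the moment at which its call begins: read the wrist's pose just before it. get_calibration takes no time and is no camera call.
- finish_job(): hands the job in; it is judged then, once.
The state is a dict: "time": time; "q": joint angles; "joint_velocities": joint speeds; "joint_torque": joint torques, N m; "ee_pos": TCP position; "tool_rot": TCP orientation; "contact_force": force on the tool from outside, world axes, zero at the start; "ft_torque": the same for the moment, N m; "gripper_width": finger opening in m; "grasp_force": force on a finger pad.
Only numpy, scipy, OpenCV 4.12 (cv2) and the standard library are available. Lean on these libraries where they do the work, as an engineer would, in place of code of your own. Each camera call takes 0.05 s, during which the arm holds its last target. There are 200 camera calls.

### The job

The power has failed and the bench centrifuge's lid is still latched. Take the release key out of the tube rack, put it through the slot in the sloping console, feel along the bottom of the slot for the hidden hole in the latch bar, and push the key in until the lid springs up. Leave the key standing in the hole so that the latch stays back, and do not disturb the other things on the bench.

Things in the scene. Friction and masses are not known exactly. Their poses are not given: they have to be found in the camera images.
- key_mid (a point): the middle of the release key, 95 mm from either end; z runs from its tip to its grip. Straight, 190 mm, 100 g: a round steel rod 12 mm thick and 115 mm long with a flat, 2 mm chamfered end, then a 23 mm collar 6 mm high, then a round black grip 20 mm thick from 121 to 186 mm above the tip. It stands upright and loose in a cell of the tube rack and lifts straight out
- key_tip (a point): the centre of the flat end of the key's rod, 95 mm below key_mid; same axes. 4 mm above the worktop at the start
- bench_centrifuge: bench centrifuge, white and grey, fixed: 210 mm wide (y), 266 mm deep (x), 162 mm high with the lid shut; front towards its -x. Its lower front is a sloping console face with the release slot. Origin under its middle
- slot_panel: the console face, leaning 35 degrees from level. Origin: centre of the release slot's mouth, in the face; x up the slope, y along the slot, z straight out of the face. The slot opens into a channel square to the face, 17 mm wide (x), 84 mm long (y), 40 mm deep, with a 2 mm high rim. Knob, keys and window stand up to 17 mm proud, more than 25 mm up the slope from the slot
- slot_floor (a point): the middle of the channel's floor, 40 mm below the face; axes of the face. The floor is the flat side of the latch bar, which the dead motor has left anywhere in its travel: its one hole, 17 mm along y and 19 mm along x, is centred at x = 0 and anywhere from y = -24 to +24 mm, out of sight. The bar does not give or slide when the key rubs or catches on it
- latch_depth (a point): the middle of the channel, 64 mm below the face: as deep as the key's tip goes in the hole; axes of the face. 50 mm below the face the tip meets a plunger in the hole. It takes 3 to 6 N, stays where it is pushed, frees the lid after about 7 mm and stops hard after 14 mm
- lid_front (a point): the middle of the lip on the front edge of the centrifuge's lid, 138 mm in front of the hinge at the lid's back. About 141 mm above the worktop while the lid is shut and latched, 199 mm when it has sprung up. Once the latch is freed the lid rises by its own spring and stays up; it cannot be pulled open
- tube_rack: the black moulded rack, 101 x 139 x 34 mm, in which the key and three capped sample tubes (up to 105 mm above the worktop) stand; loose; origin under its middle, x across the short side
- wash_bottle: white wash bottle with a bent red spout, 190 mm high, loose; origin under it
- tape_roll: roll of paper tape lying flat, 62 mm wide, 19 mm high, loose; origin under it
- tip_box: blue box of yellow pipette tips, 82 x 118 x 56 mm, loose; origin under it
Mind the look-alikes: they are no part of the job. Several things look just like the part that bears key_mid: the one meant starts farthest to the robot's right.

How it is judged (in metres and radians):
At the end, for the whole second after the job is handed in: The lid stands sprung up (its front lip higher than 180 mm), and the key is left at rest in the hole of the latch bar, its tip more than 48 mm below the console face, straight below the slot (height (world z) of lid_front above 0.18 m and z of key_tip in the frame of slot_panel below -0.048 m and distance between key_tip and slot_panel below 0.078 m and x of key_tip in the frame of slot_panel between -0.014 and 0.014 m and linear speed of key below 0.02 m/s); the robot touches nothing.
It fails at once if the tube rack is shoved more than 40 mm (distance of tube_rack from where it was at the start of the episode above 0.04 m).
It fails at once if the tube rack is tipped (angle between tube_rack's own z axis and vertical above 0.4 rad).
It fails at once if the wash bottle is disturbed (distance of wash_bottle from where it was at the start of the episode above 0.03 m).
It fails at once if the tape roll is disturbed (distance of tape_roll from where it was at the start of the episode above 0.03 m).
It fails at once if the tip box is disturbed (distance of tip_box from where it was at the start of the episode above 0.03 m).
It also fails if it takes over 54 s, if anything falls off the work surface, if the arm or the gripper's body presses on something with over 40 N, if the wrist force passes 120 N, or if a joint passes its speed limit or range.

## Working session

There is one attempt and no reset: what is moved stays moved. The work goes in short steps, Python scripts to look and compute and a tool call to move; the robot and the scene stay as the last step left them, time stands still between calls to the robot, and variables do not carry over. Pictures are saved under pics/ and viewed, at most 10 in all, crops included, and the job is handed in when it is done.

Besides the shell and the picture viewer there is one more tool, called after "Call:" as name([rows], argument=value, ...), one row to a line, values as JSON. play_rows: Moves the arm, as the interface text tells. Its arguments: {"type":"object","properties":{"deltas":{"type":"array"},"claw":{"type":"number"},"squeeze":{"type":"number"}},"required":["deltas"]}

```bash
mkdir -p pics; ls; python3 - <<'E'
from rig import *
import cv2
s=state();print(s)
for n in("scene","top"):
    im=camera(n);cv2.imwrite(f"pics/{n}.png",im[...,::-1]);print(n,get_calibration(n))
print(get_calibration("wrist"))
E
```

```text
pics
{'time': 0.0, 'q': array([-6.93043861e+01,  7.13512911e+00,  9.46327202e+01,  8.43270540e-04,
        7.83512119e+01, -4.73252070e+00]), 'joint_velocities': array([ 0.04360233, -0.00593919, -0.13591971,  0.08760574,  0.01149542,
        0.05960213]), 'joint_torque': array([-1.35110593e-03, -4.17609859e+01, -3.59930027e+01,  7.74078257e-02,
        4.93972655e-02, -1.52450734e-04]), 'ee_pos': array([ 0.27885078, -0.58644802,  0.21338265]), 'tool_rot': array([-1.79881413e+02, -1.06457715e-02,  2.54279525e+01]), 'contact_force': array([-0.61328723, -0.03355764, -0.28120014]), 'ft_torque': array([-0.04508918,  0.0333782 , -0.07192123]), 'grasp_force': 0.0, 'gripper_width': 0.09504132726231589}
scene {'fx': 579.8159366517874, 'fy': 579.8159366517874, 'cx': 320.16108587253717, 'cy': 236.90453150273308, 'distortion': array([-0.13391296,  0.        ,  0.        ,  0.        ,  0.        ]), 'rvec': array([ 2.00584135, -0.91829074,  0.52121251]), 'tvec': array([-0.50195557,  0.24999486,  1.18398282])}
top {'fx': 597.2582522051208, 'fy': 597.2582522051208, 'cx': 318.6449301479191, 'cy': 248.13406982850768, 'distortion': array([-0.1344489,  0.       ,  0.       ,  0.       ,  0.       ]), 'rvec': array([ 2.13836076, -2.07112944,  0.21791094]), 'tvec': array([-0.19925551,  0.54280382,  1.32454555])}
{'fx': 419.14208023596643, 'fy': 419.14208023596643, 'cx': 320.78138011424255, 'cy': 243.65112802570468, 'distortion': array([-0.08637808,  0.        ,  0.        ,  0.        ,  0.        ]), 'tool_from_camera': array([[-2.20114818e-04, -9.58412376e-01, -2.85386876e-01,
         8.10142950e-02],
       [ 9.99999789e-01, -3.63352813e-05, -6.49261067e-04,
         3.88138493e-05],
       [ 6.11890230e-04, -2.85386959e-01,  9.58412181e-01,
        -1.69892885e-01],
       [ 0.00000000e+00,  0.00000000e+00,  0.00000000e+00,
         1.00000000e+00]])}
```

View pics/scene.png

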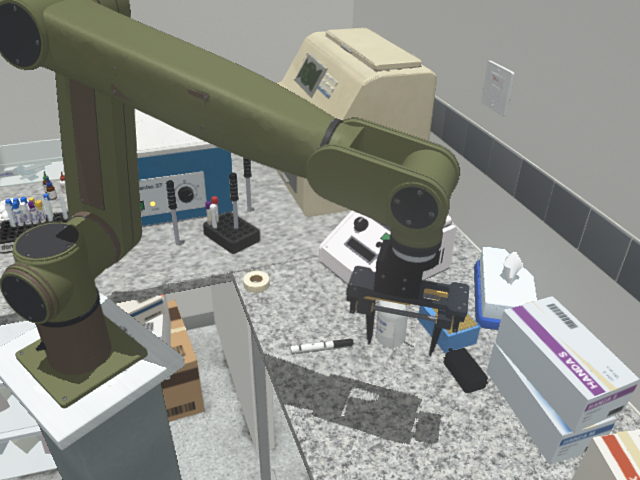

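View pics/top.png

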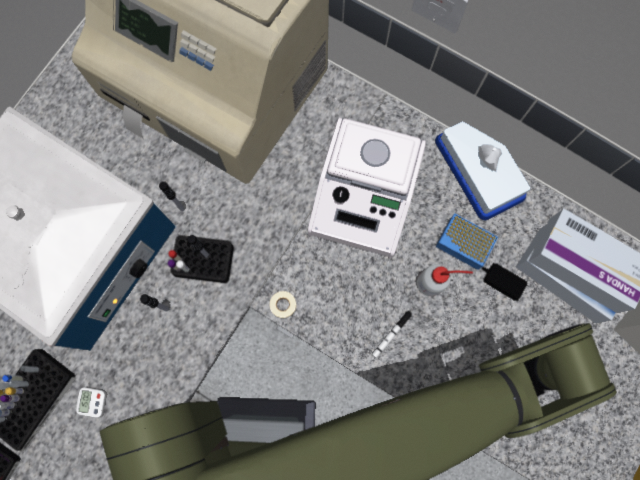

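The scene picture shows three black-gripped keys, at (172,210), (235,200) and (248,185). In the top view they are near (150,300), (205,252) in the rack, and (167,190). The centrifuge is at (368,185) in the top view, with the slot at about (357,220).

```bash
cat > h.py <<'E'
import numpy as np, cv2
from rig import *
from scipy.spatial.transform import Rotation as R
def cam(n,s=None):
    c=get_calibration(n);K=np.array([[c['fx'],0,c['cx']],[0,c['fy'],c['cy']],[0,0,1]])
    if n!='wrist':
        Rm=cv2.Rodrigues(c['rvec'])[0];t=c['tvec']
    else:
        T=np.eye(4);T[:3,:3]=R.from_euler('xyz',s['tool_rot'],degrees=True).as_matrix();T[:3,3]=s['ee_pos']
        M=np.linalg.inv(T@c['tool_from_camera']);Rm=M[:3,:3];t=M[:3,3]
    return K,c['distortion'],Rm,t
def ray(C,px):
    K,D,Rm,t=C
    u=cv2.undistortPoints(np.array([[px]],float),K,D)[0,0]
    d=Rm.T@np.array([u[0],u[1],1]);return -Rm.T@t,d/np.linalg.norm(d)
def plane(C,px,z,n=np.array([0,0,1.])):
    o,d=ray(C,px);return o+d*((z-o[2])/d[2])
def proj(C,p):
    K,D,Rm,t=C
    return cv2.projectPoints(np.array(p,float).reshape(-1,3),cv2.Rodrigues(Rm)[0],t,K,D)[0][:,0]
def tri(rays):
    A=0;b=0
    for o,d in rays:
        P=np.eye(3)-np.outer(d,d);A=A+P;b=b+P@o
    x=np.linalg.solve(A,b);return x,[np.linalg.norm(np.cross(x-o,d)) for o,d in rays]
E
python3 - <<'E'
from h import *
T=cam('top');S=cam('scene')
for n,p in dict(A=(145,299),rackkey=(203,250),B=(163,186)).items(): print(n,plane(T,p,.18))
for n,p in dict(A=(171,183),rackkey=(234,176),B=(248,160)).items(): print(n,'scene',plane(S,p,.18))
for n,p in dict(tape=(283,305),slot=(357,220),bottle=(440,274),rack=(203,258)).items(): print(n,plane(T,p,.05))
a=cv2.imread('pics/top.png');
b=np.hstack([cv2.resize(a[170:320,130:250],None,fx=3,fy=3,interpolation=2)[:450],cv2.resize(a[110:260,300:440],None,fx=3,fy=3,interpolation=2)])
cv2.imwrite('pics/c1.png',b);print(b.shape)
E
```

```text
A [0.40187949 0.17701489 0.18      ]
rackkey [0.5106299  0.06131643 0.18      ]
B [0.65029185 0.16056376 0.18      ]
A scene [0.40758562 0.18271115 0.18      ]
rackkey scene [0.53944212 0.09223702 0.18      ]
B scene [0.62796891 0.13262166 0.18      ]
tape [ 0.41511627 -0.1046166   0.05      ]
slot [ 0.62117511 -0.26976458  0.05      ]
bottle [ 0.49813198 -0.46486856  0.05      ]
rack [0.51856451 0.08726468 0.05      ]
(450, 780, 3)
```

View pics/c1.png

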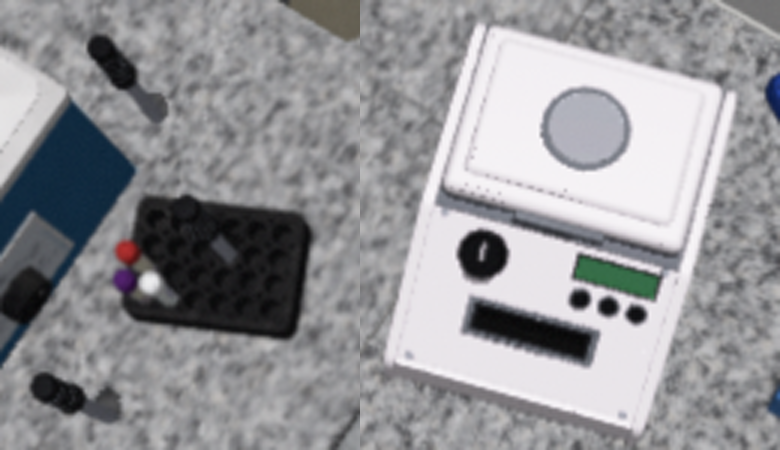

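The top view shows the rack key's top at about (192,239), and its grip leans towards (198,247). The two loose look-alikes are at (163,185) and (145,299), both at larger y, so the rack key is the robot's rightmost one. The slot's corners are at about (339,209), (379,219), (376,231) and (335,221).

```bash
python3 - <<'E'
from h import *
T=cam('top');S=cam('scene')
a=cv2.imread('pics/scene.png')
print('key top', plane(T,(192,239.5),.192),plane(S,(234,174.5),.192), tri([ray(T,(192,239.5)),ray(S,(234,174.5))]))
pts=[plane(T,p,z) for p,z in [((309.3,231.7),.02),((392.3,255),.02),((339.3,209),.06),((379.3,219.3),.06),((376,230.7),.05),((334.7,221),.05)]]
print(np.round(pts,3))
for i,j in((0,1),(2,3),(5,4)):
    v=pts[j]-pts[i];print(np.degrees(np.arctan2(v[1],v[0])),np.linalg.norm(v))
s=state();Rm=R.from_euler('xyz',s['tool_rot'],degrees=True).as_matrix()
def to(p,rpy):
    R2=R.from_euler('xyz',rpy,degrees=True)
    print(np.round(1000*Rm.T@(np.array(p)-s['ee_pos']),1),np.round((R.from_matrix(Rm).inv()*R2).as_rotvec(degrees=True),1))
to([.53,-.27,.34],[180,0,0])
E
```

```text
key top [0.52997339 0.08389801 0.192     ] [0.52987673 0.0808994  0.192     ] (array([0.53102543, 0.08364014, 0.19051213]), [np.float64(0.0009352139986864423), np.float64(0.0009352139986862983)])
[[ 0.597 -0.158  0.02 ]
 [ 0.546 -0.357  0.02 ]
 [ 0.644 -0.227  0.06 ]
 [ 0.622 -0.321  0.06 ]
 [ 0.597 -0.315  0.05 ]
 [ 0.617 -0.217  0.05 ]]
-104.28622866289186 0.20558156582298115
-103.14687976028979 0.0966876233039343
-101.82872082896857 0.09957875909936
[ 362.7 -178.2 -126.1] [-0.1  0.  25.4]
```

Call:
play_rows([
  [0, 0, -41, 0, 0, 0],
  [30, -10, -70, 0, 0, 7],
  [65, -22, -85, 0, 0, 14],
  [102, -36, -90, 0, 0, 21],
  [140, -50, -90, 0, 0, 28],
  [178, -63, -90, 0, 0, 35],
  [215, -76, -90, 0, 0, 39.4],
  [253, -90, -90, 0, 0, 39.4],
])

```text
time: 0.77
ee_pos: [0.4698, -0.3955, 0.3042]
tool_rot: [-180.0, 0.0, -14.2]
contact_force: [-0.1, -0.8, -0.7]
gripper_width: 0.0951
grasp_force: 0.0
```

Call:
play_rows([
  [25, -30, 0, 0, 0, 0],
  [30, -30, 5, 0, 0, 0],
  [55, -55, 10, 0, 0, 0],
  [75, -75, 20, 0, 0, 0],
  [95, -95, 30, 0, 0, 0],
  [115, -105, 40, 0, 0, 0],
  [122, -115, 50, 0, 0, 0],
  [122, -115, 50, 0, 0, 0],
])

```text
time: 1.43
ee_pos: [0.615, -0.3131, 0.2504]
tool_rot: [-179.9, 0.3, -13.9]
contact_force: [-0.9, -0.5, 0.4]
gripper_width: 0.0948
grasp_force: 0.0
```

```bash
python3 - <<'E'
from h import *
s=state();im=camera('wrist');cv2.imwrite('pics/w1.png',im[...,::-1]);np.save('w1.npy',np.r_[s['ee_pos'],s['tool_rot']]);print(s['ee_pos'],s['tool_rot'])
E
```

```text
[ 0.61497488 -0.31312963  0.25037207] [-179.87253298    0.33650298  -13.85344708]
```

View pics/w1.png

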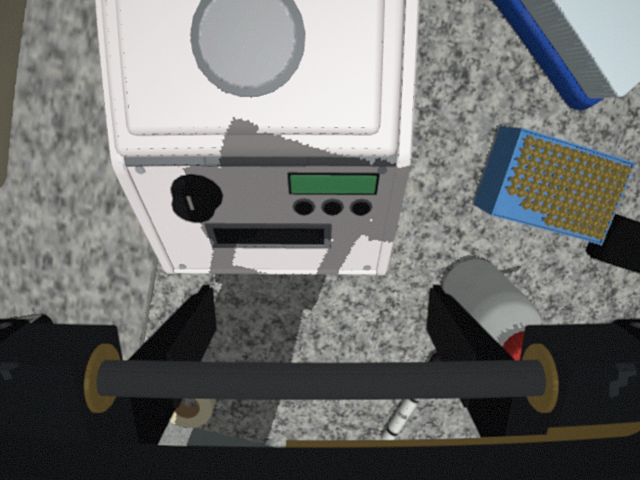

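The wrist picture shows the slot's black opening at about (212–326, 227–244), with its grey rim at (207–330, 224–247). The centrifuge's front edge runs from (170,273) to (387,273).

```bash
python3 - <<'E'
from h import *
v=np.load('w1.npy');W=cam('wrist',dict(ee_pos=v[:3],tool_rot=v[3:]));T=cam('top')
def quad(im,box,th,k=6):
    x0,y0,x1,y1=box
    g=cv2.resize(cv2.cvtColor(im,cv2.COLOR_BGR2GRAY)[y0:y1,x0:x1],None,fx=k,fy=k,interpolation=cv2.INTER_CUBIC)
    m=(g<th).astype(np.uint8)
    c=max(cv2.findContours(m,0,1)[0],key=cv2.contourArea);h=cv2.convexHull(c)
    q=cv2.approxPolyN(h,4)[0].reshape(-1,2) if hasattr(cv2,'approxPolyN') else cv2.boxPoints(cv2.minAreaRect(h))
    q=(q+.5)/k-.5+[x0,y0]
    cc=q.mean(0);q=q[np.argsort(np.arctan2(q[:,1]-cc[1],q[:,0]-cc[0]))]
    return q # UL,UR,LR,LL
w=cv2.imread('pics/w1.png');t=cv2.imread('pics/top.png')
for th in(60,45):
  for lab,(tw,tt) in dict(o=(th,th)).items():
    qw=quad(w,(195,215,345,255),tw);qt=quad(t,(325,200,390,240),tt)
    print(th,np.round(qw,1).tolist(),np.round(qt,1).tolist())
    P=[tri([ray(W,a),ray(T,b)]) for a,b in zip(qw,qt)]
    for p,e in P: print(np.round(p,4),np.round(e[0],4))
    P=np.array([p for p,e in P]);print('c',P.mean(0))
    for i,j in((0,1),(3,2),(3,0),(2,1)):
        d=P[j]-P[i];print(np.round(np.linalg.norm(d),4),'az',np.round(np.degrees(np.arctan2(d[1],d[0])),1),'el',np.round(np.degrees(np.arcsin(d[2]/np.linalg.norm(d))),1))
E
```

```text
60 [[205.1, 223.9], [330.1, 224.4], [329.8, 243.6], [211.8, 247.2]] [[335.8, 219.4], [338.2, 210.1], [377.1, 221.1], [374.2, 229.8]]
[ 0.6251 -0.2139  0.0532] 0.0075
[ 0.6214 -0.2719  0.1088] 0.0484
[ 0.6028 -0.314   0.1122] 0.0025
[ 0.6029 -0.2716  0.1463] 0.0418
c [ 0.61306049 -0.26787394  0.10513004]
0.0805 az -93.7 el 43.7
0.0544 az -90.2 el -38.8
0.1118 az 68.9 el -56.4
0.0462 az 66.1 el -4.2
45 [[211.6, 227.1], [324.2, 227.6], [323.6, 243.4], [216.6, 243.8]] [[336.1, 219.1], [338.4, 210.6], [376.8, 221.2], [374.2, 229.2]]
[ 0.6232 -0.2169  0.0553] 0.0044
[ 0.6201 -0.2696  0.1055] 0.0458
[ 0.6032 -0.3114  0.111 ] 0.0004
[ 0.6043 -0.2728  0.1402] 0.0404
c [ 0.61269273 -0.26768507  0.10298714]
0.0729 az -93.4 el 43.6
0.0484 az -91.6 el -37.1
0.1034 az 71.3 el -55.2
0.0454 az 67.9 el -6.9
```

```bash
python3 - <<'E'
from h import *
from scipy.optimize import least_squares
v=np.load('w1.npy');W=cam('wrist',dict(ee_pos=v[:3],tool_rot=v[3:]));T=cam('top')
qw=np.array([[211.6,227.1],[324.2,227.6],[323.6,243.4],[216.6,243.8]])
qt=np.array([[338.4,210.6],[376.8,221.2],[374.2,229.2],[336.1,219.1]])
def pts(p,rim=.002):
    Rm=R.from_euler('z',p[3],degrees=True)*R.from_euler('y',-35,degrees=True)
    return Rm.apply(np.array([[8.5,42,0],[8.5,-42,0],[-8.5,-42,0],[-8.5,42,0]])/1000+[0,0,rim])+p[:3],Rm
for ww,wt in((1,1),(1,.3),(1,0),(0,1)):
    r=least_squares(lambda p:np.r_[ww*(proj(W,pts(p)[0])-qw).ravel(),wt*(proj(T,pts(p)[0])-qt).ravel()],[.615,-.268,.06,-14],x_scale=[.01,.01,.01,1])
    print(ww,wt,np.round(r.x,4),r.cost);print(np.round(r.fun[:16],1))
print(pts([0,0,0,-14])[1].as_matrix()[:,2])
# front bottom edge, 210 mm wide
for z in (0,.01,.02,.03):
    a,b=plane(W,(168,273),z),plane(W,(388,273.5),z);print(z,a,b,np.linalg.norm(a-b),np.degrees(np.arctan2(*(b-a)[1::-1])))
E
```

```text
1 1 [  0.6155  -0.269    0.0916 -13.972 ] 45.076200468305956
[ 3.6  2.4 -3.9  2.  -3.2 -0.5  2.7 -1.2  2.3 -0.9 -0.5 -1.8  0.2 -3.
  2.9 -2.6]
1 0.3 [  0.6198  -0.2723   0.1077 -13.8957] 12.044547361523609
[ 0.9  1.5 -1.   1.1 -0.4 -0.8  0.3 -1.3  1.2 -1.4  0.5 -1.6  0.7 -2.
  1.4 -1.9]
1 0 [  0.621   -0.2733   0.1123 -13.8692] 2.5877131099902884
[ 0.1  1.3 -0.1  0.8  0.4 -0.8 -0.4 -1.3  0.  -0.   0.  -0.   0.  -0.
  0.  -0. ]
0 1 [  0.5844  -0.2612   0.1889 -13.9073] 0.5873857765403959
[-0.   0.  -0.   0.  -0.   0.  -0.   0.  -0.3  0.5 -0.2  0.4  0.4 -0.3
  0.1 -0.6]
[-0.55653876  0.1387607   0.81915204]
0 [ 0.57788273 -0.13229493  0.        ] [ 0.52092175 -0.36319538  0.        ] 0.23782256127864176 -103.85764614671423
0.01 [ 0.58066134 -0.13707959  0.01      ] [ 0.52505727 -0.36247961  0.01      ] 0.23215723051333984 -103.85764614671426
0.02 [ 0.58343995 -0.14186426  0.02      ] [ 0.52919278 -0.36176384  0.02      ] 0.2264918997480379 -103.85764614671425
0.03 [ 0.58621856 -0.14664892  0.03      ] [ 0.5333283  -0.36104807  0.03      ] 0.22082656898273606 -103.85764614671426
```

```bash
python3 - <<'E'
from h import *
v=np.load('w1.npy');W=cam('wrist',dict(ee_pos=v[:3],tool_rot=v[3:]));T=cam('top')
qw=np.array([[211.6,227.1],[324.2,227.6],[323.6,243.4],[216.6,243.8]])
qt=np.array([[338.4,210.6],[376.8,221.2],[374.2,229.2],[336.1,219.1]])
P=[tri([ray(W,a),ray(T,b)]) for a,b in zip(qw,qt)]
for p,e in P:print(np.round(p,4),np.round(e[0],4))
P=np.array([p for p,e in P]);print(P.mean(0))
for z in(.08,.085,.09,.095): print(z,plane(W,qw.mean(0),z),plane(T,qt.mean(0),z), [np.linalg.norm(plane(W,a,z)-plane(W,b,z)) for a,b in ((qw[0],qw[1]),(qw[3],qw[2]))])
s=state();Rm=R.from_euler('xyz',s['tool_rot'],degrees=True)
print(1000*Rm.inv().apply(np.array([.53,.083,.30])-s['ee_pos']),Rm.apply([1,0,0]),Rm.apply([0,1,0]))
E
```

```text
[ 0.6319 -0.2244  0.0886] 0.0002
[ 0.6094 -0.3135  0.0882] 0.0004
[ 0.5932 -0.3089  0.077 ] 0.0006
[ 0.6146 -0.22    0.0769] 0.0001
[ 0.61225593 -0.26670837  0.08267624]
0.08 [ 0.61167689 -0.26658143  0.08      ] [ 0.61299537 -0.2667238   0.08      ] [np.float64(0.09492530521093942), np.float64(0.09124397692351216)]
0.085 [ 0.61289601 -0.26756097  0.085     ] [ 0.6116501  -0.26646207  0.085     ] [np.float64(0.09352846497965733), np.float64(0.08990130799507715)]
0.09 [ 0.61411513 -0.26854051  0.09      ] [ 0.61030482 -0.26620034  0.09      ] [np.float64(0.09213162474837525), np.float64(0.08855863906664221)]
0.095 [ 0.61533425 -0.26952006  0.095     ] [ 0.60895955 -0.2659386   0.095     ] [np.float64(0.09073478451709314), np.float64(0.08721597013820716)]
[-177.47233171 -365.41624127  -46.90647222] [ 0.97068363 -0.2403142  -0.00472979] [-2.40321203e-01 -9.70692944e-01 -9.63442063e-04]
```

Call:
play_rows([
  [-18, -37, 0, 0, 0, 0],
  [-36, -74, 0, 0, 0, 0],
  [-54, -111, 0, 0, 0, 0],
  [-71, -148, 0, 0, 0, 0],
  [-89, -185, 0, 0, 0, 0],
  [-107, -221, 0, 0, 0, 0],
  [-124, -257, 0, 0, 0, 0],
  [-142, -293, 0, 0, 0, 0],
])

```text
time: 2.15
ee_pos: [0.5468, 0.0038, 0.2558]
tool_rot: [180.0, -0.1, -14.1]
contact_force: [1.4, 0.5, -0.8]
gripper_width: 0.0952
grasp_force: 0.0
```

```bash
python3 - <<'E'
from h import *
T=cam('top');S=cam('scene')
print(tri([ray(T,(174,212)),ray(S,(230,148))]))
for z in(.1,.2,.3):print(z,plane(T,(174,212),z),plane(S,(230,148),z))
s=state();im=camera('wrist');cv2.imwrite('pics/w2.png',im[...,::-1]);np.save('w2.npy',np.r_[s['ee_pos'],s['tool_rot']]);print(s['ee_pos'],s['tool_rot'])
cv2.imwrite('pics/s2.png',camera('top')[...,::-1])
E
```

```text
(array([0.5683654 , 0.1203401 , 0.24093358]), [np.float64(0.009153621212019214), np.float64(0.009153621212019371)])
0.1 [0.61411423 0.15220897 0.1       ] [0.76014855 0.35631858 0.1       ]
0.2 [0.58671211 0.12551381 0.2       ] [0.61871395 0.19260718 0.2       ]
0.3 [0.55930999 0.09881864 0.3       ] [0.47727935 0.02889577 0.3       ]
[0.54682238 0.00382589 0.25579645] [ 1.79984114e+02 -1.08447834e-01 -1.40916453e+01]
```

View pics/w2.png

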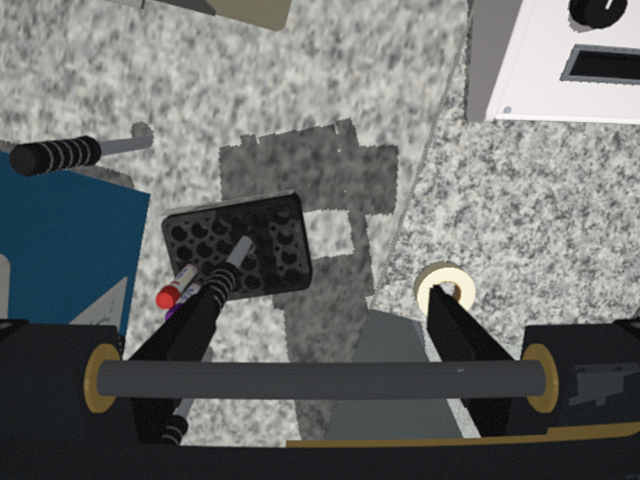

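The wrist picture shows the rack key leaving its cell at about (247,240), with its collar near (230,270) and its grip partly behind the left finger. The blue box's corner is at (150,193), and its height has to be checked for clearance.

```bash
python3 - <<'E'
from h import *
v=np.load('w2.npy');W=cam('wrist',dict(ee_pos=v[:3],tool_rot=v[3:]));T=cam('top');S=cam('scene')
print('box',tri([ray(W,(150,193)),ray(T,(174,212))]),tri([ray(W,(150,193)),ray(S,(230,150))]))
print('rod base z.034', plane(W,(248,239),.036))
print(proj(W,[[.53,.083,z] for z in(.036,.119,.125,.16)]),proj(T,[[.53,.083,.194]]))
for p in((174,212),(95,345)):
  for z in(.15,.2,.25): print(p,z,plane(T,p,z))
a=cv2.imread('pics/s2.png');
E
```

```text
box (array([0.60976275, 0.14345113, 0.09361695]), [np.float64(0.01137010568934865), np.float64(0.01137010568934874)]) (array([0.59047886, 0.10973182, 0.21607172]), [np.float64(0.036097697755182644), np.float64(0.036097697755182685)])
rod base z.034 [0.534888   0.07989709 0.036     ]
[[246.41924305 244.43243135]
 [228.45300874 274.67580165]
 [226.81896944 277.43420149]
 [216.03385373 295.67359249]] [[192.22179399 239.28497949]]
(174, 212) 0.15 [0.60041317 0.13886139 0.15      ]
(174, 212) 0.2 [0.58671211 0.12551381 0.2       ]
(174, 212) 0.25 [0.57301105 0.11216622 0.25      ]
(95, 345) 0.15 [0.30231237 0.28757171 0.15      ]
(95, 345) 0.2 [0.30045233 0.26831712 0.2       ]
(95, 345) 0.25 [0.2985923  0.24906253 0.25      ]
```

```bash
python3 - <<'E'
from h import *
S=cam('scene');T=cam('top')
for px in((231,213),(231,208)):
  b=plane(S,px,0);print(b)
  for z in(.1,.15,.2,.25,.3):print(z,proj(S,[b[:2].tolist()+[z]])[0],proj(T,[b[:2].tolist()+[z]])[0])
a=cv2.imread('pics/scene.png')[120:260,120:300];cv2.imwrite('pics/c2.png',cv2.resize(a,None,fx=4,fy=4,interpolation=2))
E
```

```text
[0.60385432 0.18965024 0.        ]
0.1 [228.86991253 182.52548452] [157.6400692 215.8837877]
0.15 [227.77922586 166.5402587 ] [151.68739869 209.91551811]
0.2 [226.67269598 150.03727535] [145.29687665 203.49972128]
0.25 [225.55158827 133.00300554] [138.41998871 196.5856193 ]
0.3 [224.41748617 115.4249139 ] [131.0011177  189.11475447]
[6.23015097e-01 2.10529074e-01 1.11022302e-16]
0.1 [228.91142949 177.80575784] [149.57792657 207.63478649]
0.15 [227.84301248 161.98275101] [143.37586959 201.39944314]
0.2 [226.75977466 145.65798412] [136.7223869  194.70080746]
0.25 [225.66298124 128.81891136] [129.56824092 187.487016  ]
0.3 [224.55420331 111.45398746] [121.85716273 179.69852025]
```

View pics/c2.png

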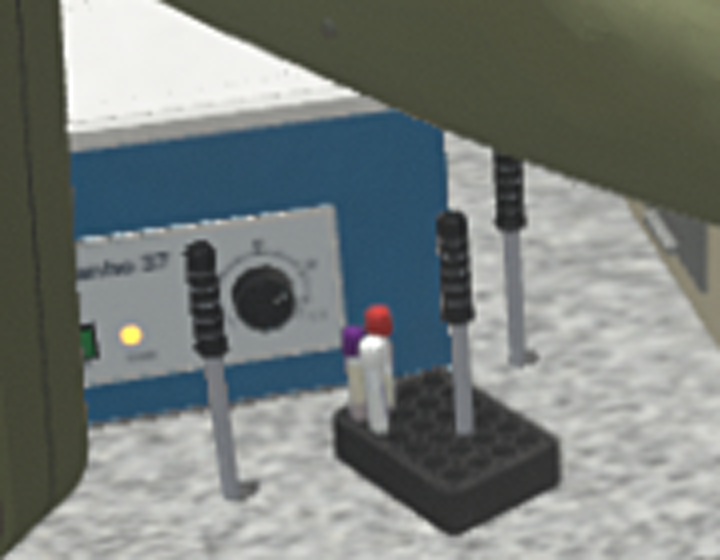

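The crop shows the blue box's bottom front edge meeting its corner at scene pixel (230,211). Its top is about 0.2 m high and some 130 mm from the key, so the gripper clears it.

Call:
play_rows([
  [-14, -30, 0, 0, 0, 0],
  [-28, -60, 0, 0, 0, 0],
  [-35.5, -73, 0, 0, 0, 0],
  [-35.5, -73, 0, 0, 0, 0],
  [-35.5, -73, 0, 0, 0, 0],
])

```text
time: 2.67
ee_pos: [0.5312, 0.082, 0.2554]
tool_rot: [180.0, -0.1, -14.0]
contact_force: [-0.2, -0.3, 0.0]
gripper_width: 0.0952
grasp_force: 0.0
```

```bash
python3 - <<'E'
from h import *
s=state();im=camera('wrist')[...,::-1];cv2.imwrite('pics/w3.png',im);np.save('w3.npy',np.r_[s['ee_pos'],s['tool_rot']]);print(s['ee_pos'],s['tool_rot'])
W=cam('wrist',s);p=proj(W,[[.53,.083,z] for z in(.04,.119,.125,.15,.19,.194)]);print(p)
c=im[200:400,220:420].copy();c=cv2.resize(c,None,fx=3,fy=3,interpolation=2)
for q in p: cv2.circle(c,tuple(int(i) for i in ((q-[220,200])*3)),2,(0,0,255),-1)
cv2.imwrite('pics/c3.png',c)
E
```

```text
[0.53119269 0.08197281 0.25537336] [ 1.79966092e+02 -8.43333521e-02 -1.39755992e+01]
[[320.27701838 210.7501661 ]
 [320.12167703 232.579186  ]
 [320.1068001  234.67229509]
 [320.03843608 244.29653189]
 [319.90190875 263.54516187]
 [319.88593225 265.80013131]]
```

View pics/c3.png

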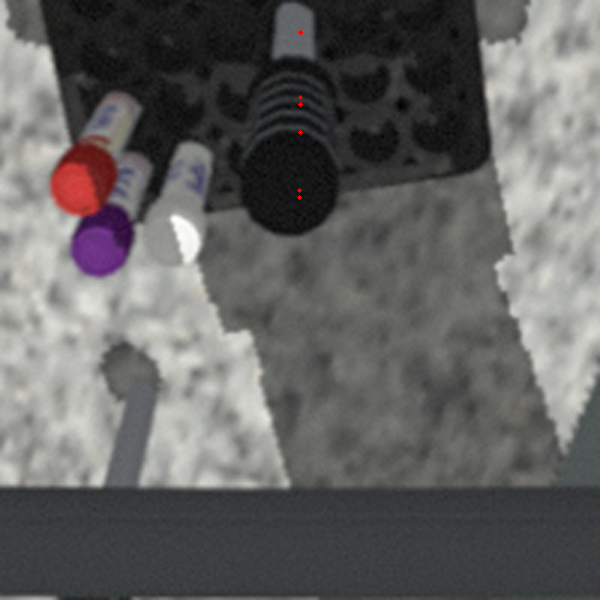

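The crop shows the key's top disc centred at pixel (317,262), which puts it within 3 mm of the tool axis. The tubes stand to the left, clear of the fingers at grasp height.

Call:
play_rows([
  [0.5, -2.5, 30, 0, 0, 0],
  [0.5, -2.5, 65, 0, 0, 0],
  [0.5, -2.5, 95, 0, 0, 0],
  [0.5, -2.5, 115, 0, 0, 0],
  [0.5, -2.5, 115, 0, 0, 0],
  [0.5, -2.5, 115, 0, 0, 0],
])

```text
time: 3.22
ee_pos: [0.5319, 0.0838, 0.1388]
tool_rot: [179.9, 0.1, -14.1]
contact_force: [0.4, -0.4, 0.4]
gripper_width: 0.095
grasp_force: 0.0
```

Call:
play_rows([
  [0, 0, 0, 0, 0, 0],
  [0, 0, 0, 0, 0, 0],
  [0, 0, 0, 0, 0, 0],
  [0, 0, 0, 0, 0, 0],
  [0, 0, 0, 0, 0, 0],
  [0, 0, 0, 0, 0, 0],
  [0, 0, 0, 0, 0, 0],
  [0, 0, 0, 0, 0, 0],
], claw=5, squeeze=45)

```text
time: 3.88
ee_pos: [0.5323, 0.0854, 0.1397]
tool_rot: [-180.0, -0.0, -14.0]
contact_force: [0.3, 0.0, -0.4]
gripper_width: 0.0474
grasp_force: 0.0
```

Call:
play_rows([
  [0, 0, 0, 0, 0, 0],
  [0, 0, 0, 0, 0, 0],
  [0, 0, 0, 0, 0, 0],
  [0, 0, 0, 0, 0, 0],
  [0, 0, 0, 0, 0, 0],
  [0, 0, 0, 0, 0, 0],
  [0, 0, 0, 0, 0, 0],
  [0, 0, 0, 0, 0, 0],
])

```text
time: 4.55
ee_pos: [0.5322, 0.0853, 0.1396]
tool_rot: [180.0, 0.0, -14.0]
contact_force: [-0.4, 0.1, -0.1]
gripper_width: 0.0193
grasp_force: 45.0
```

Call:
play_rows([
  [0, 0, -20, 0, 0, 0],
  [0, 0, -45, 0, 0, 0],
  [0, 0, -75, 0, 0, 0],
  [0, 0, -110, 0, 0, 0],
  [0, 0, -145, 0, 0, 0],
  [0, 0, -175, 0, 0, 0],
  [0, 0, -185, 0, 0, 0],
  [0, 0, -185, 0, 0, 0],
])

```text
time: 5.22
ee_pos: [0.5336, 0.0855, 0.3282]
tool_rot: [-179.9, -0.4, -14.0]
contact_force: [0.9, 0.4, -0.9]
gripper_width: 0.0194
grasp_force: 45.0
```

```bash
cat > tgt.py <<'E'
from h import *
slot=np.array([.6128,-.2668,.0815]);YAW=-14.1
Rs=R.from_euler('z',YAW,degrees=True)*R.from_euler('y',-35,degrees=True)
Rt=R.from_euler('xyz',[180,-35,YAW],degrees=True)
L=.1356
def tipface(s):
    Rm=R.from_euler('xyz',s['tool_rot'],degrees=True)
    return 1000*Rs.inv().apply(s['ee_pos']+Rm.apply([0,0,L])-slot)
def go(tip): # face coords mm -> tool-frame delta now
    s=state();Rm=R.from_euler('xyz',s['tool_rot'],degrees=True)
    p=slot+Rs.apply(np.array(tip)/1000+[0,0,L])
    return np.round(1000*Rm.inv().apply(p-s['ee_pos']),1),np.round((Rm.inv()*Rt).as_rotvec(degrees=True),2)
E
python3 - <<'E'
from tgt import *
s=state();print(s['ee_pos'],s['grasp_force'],s['gripper_width'],s['contact_force'],s['q']);print(go([0,0,60]))
E
```

```text
[0.53362943 0.08546058 0.32823426] 44.99732876254711 0.019442173116652556 [ 0.85152206  0.38883768 -0.94051286] [ 3.40602843e+00 -9.76864699e+00  1.00352609e+02  1.16695956e-03
  8.90459915e+01  1.07375893e+02]
(array([ 49.1, 322.6,  86.2]), array([-0.15, 34.65,  0.09]))
```

Call:
play_rows([
  [0, 35, 0, 0, 0, 0],
  [0, 73, 0, 0, 0, 0],
  [0, 111, 0, 0, 0, 0],
  [0, 149, 0, 0, 7, 0],
  [0, 187, 0, 0, 14, 0],
  [10, 225, 10, 0, 21, 0],
  [20, 263, 20, 0, 28, 0],
  [30, 300, 30, 0, 34.65, 0],
])

```text
time: 5.88
ee_pos: [0.4877, -0.214, 0.2918]
tool_rot: [179.9, -34.9, -14.0]
contact_force: [1.3, 0.8, -1.9]
gripper_width: 0.0192
grasp_force: 45.0
```

```bash
python3 - <<'E'
from tgt import *
s=state();print(tipface(s));print(go([0,0,25]))
E
```

```text
[ 10.41971594  20.73940957 113.64080269]
(array([-10.6,  20.7,  88.7]), array([-0.01,  0.14,  0.11]))
```

Call:
play_rows([
  [-10, 20, 20, 0, 0, 0],
  [-10.6, 20.7, 50, 0, 0, 0],
  [-10.6, 20.7, 75, 0, 0, 0],
  [-10.6, 20.7, 88, 0, 0.1, 0.1],
  [-10.6, 20.7, 88, 0, 0.1, 0.1],
  [-10.6, 20.7, 88, 0, 0.1, 0.1],
])

```text
time: 6.38
ee_pos: [0.5226, -0.242, 0.2119]
tool_rot: [-179.8, -34.4, -14.2]
contact_force: [-0.1, -0.3, -1.4]
gripper_width: 0.0193
grasp_force: 45.0
```

```bash
python3 - <<'E'
from tgt import *
s=state();print(tipface(s),s['contact_force']);im=camera('wrist')[...,::-1];cv2.imwrite('pics/w4.png',im);np.save('w4.npy',np.r_[s['ee_pos'],s['tool_rot']])
W=cam('wrist',s)
tip=s['ee_pos']+R.from_euler('xyz',s['tool_rot'],degrees=True).apply([0,0,L])
print('tip px',proj(W,[tip]),'slot corners',proj(W,slot+Rs.apply(np.array([[8.5,42,2],[8.5,-42,2],[-8.5,-42,2],[-8.5,42,2],[0,0,0]])/1000)))
y0,x0=80,190
cv2.imwrite('pics/c4.png',cv2.resize(im[y0:y0+220,x0:x0+260],None,fx=3,fy=2.7,interpolation=2)[:600])
c=cv2.resize(im[y0:y0+190,x0:x0+260],None,fx=3,fy=3,interpolation=2);cv2.imwrite('pics/c4.png',c)
E
```

```text
[-3.27992089  2.5484467  24.92464757] [-0.11876669 -0.29090035 -1.41120079]
tip px [[321.09953901 230.65015303]] slot corners [[271.81645124 208.85554138]
 [376.93593884 208.76672562]
 [376.17171942 229.3019598 ]
 [272.55596754 229.3750368 ]
 [324.34597587 218.52056441]]
```

View pics/c4.png

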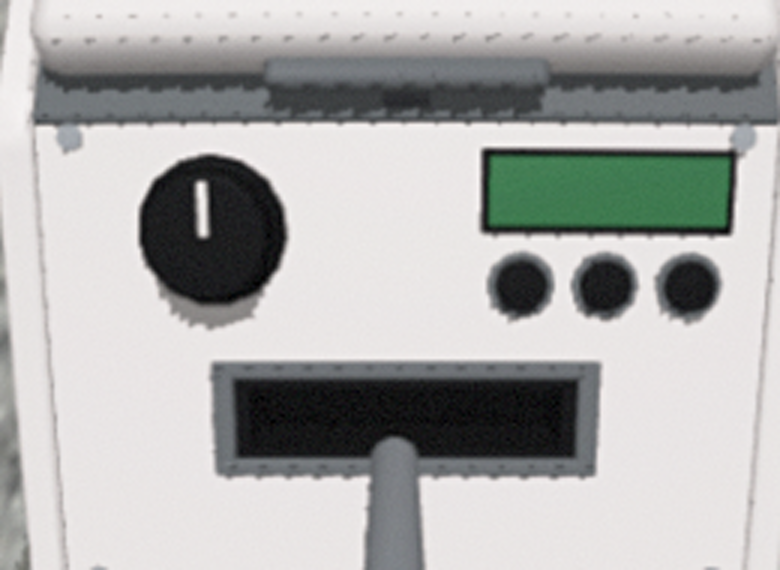

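The crop shows the rod's tip at about pixel (321,226), just over the slot's lower rim. The opening spans (269–383, 207–233), so the tip has to go about 3 mm up the slope. I will move it there, start near the y = −26 end, and go in.

Call:
play_rows([
  [1.5, 12, 0, 0, 0, 0],
  [2.8, 27.5, 0, 0, -0.5, 0],
  [2.8, 27.5, 0, 0, -0.5, 0],
  [2.8, 27.5, 10, 0, -0.5, 0],
  [2.8, 27.5, 20, 0, -0.5, 0],
  [2.8, 27.5, 30, 0, -0.5, 0],
  [2.8, 27.5, 38, 0, -0.5, 0],
  [2.8, 27.5, 38, 0, -0.5, 0],
])

```text
time: 7.1
ee_pos: [0.5404, -0.2742, 0.1832]
tool_rot: [-179.8, -34.0, -14.1]
contact_force: [-0.5, 0.4, -0.9]
gripper_width: 0.0195
grasp_force: 45.0
```

```bash
python3 - <<'E'
from tgt import *
s=state();print(tipface(s),s['tool_rot'],Rs.inv().apply(s['contact_force']),s['gripper_width']);print(go([-.5,-26,-33]))
E
```

```text
[ -0.11555708 -24.37827343 -13.01815865] [-179.7945427   -34.00045483  -14.10006228] [-1.01047325  0.31367392 -0.41563191] 0.019534461030660803
(array([-2.4,  1.2, 20. ]), array([-0.21,  1.  , -0.  ]))
```

Call:
play_rows([
  [-2.4, 1.2, 0, 0, 1, 0],
  [-2.4, 1.2, 6, 0, 1, 0],
  [-2.4, 1.2, 12, 0, 1, 0],
  [-2.4, 1.2, 19, 0, 1, 0],
  [-2.4, 1.2, 19, 0, 1, 0],
  [-2.4, 1.2, 19, 0, 1, 0],
])

```text
time: 7.6
ee_pos: [0.5488, -0.2786, 0.1686]
tool_rot: [-179.9, -35.2, -14.1]
contact_force: [0.0, 0.0, -1.6]
gripper_width: 0.0193
grasp_force: 45.0
```

```bash
cat > st.py <<'E'
from tgt import *
s=state();print(s['time'],np.round(tipface(s),1),s['tool_rot'].round(2),'F',Rs.inv().apply(s['contact_force']).round(1),'M',Rs.inv().apply(s['ft_torque']).round(2),s['gripper_width'].round(4))
E
python3 st.py
```

```text
Traceback (most recent call last):
  File "st.py", line 2, in <module>
    s=state();print(s['time'],np.round(tipface(s),1),s['tool_rot'].round(2),'F',Rs.inv().apply(s['contact_force']).round(1),'M',Rs.inv().apply(s['ft_torque']).round(2),s['gripper_width'].round(4))
                                                                                                                                                                        ^^^^^^^^^^^^^^^^^^^^^^^^
AttributeError: 'float' object has no attribute 'round'
```

Next I lower it gently towards the floor.

Call:
play_rows([
  [0, 0, 2, 0, 0, 0],
  [0, 0, 4, 0, 0, 0],
  [0, 0, 6, 0, 0, 0],
  [0, 0, 8, 0, 0, 0],
  [0, 0, 8, 0, 0, 0],
])

```text
time: 8.02
ee_pos: [0.5532, -0.2799, 0.1626]
tool_rot: [-179.9, -35.2, -14.1]
contact_force: [0.4, 0.5, -1.8]
gripper_width: 0.019
grasp_force: 45.0
```

```bash
sed -i "s/,s\['gripper_width'\].round(4))/)/" st.py; python3 st.py
```

```text
8.0167 [  2.3 -27.  -37.9] [-179.92  -35.22  -14.1 ] F [-0.8  0.5 -1.6] M [0.05 0.5  0.03]
```

Call:
play_rows([
  [-1.5, 0, 1, 0, 0, 0],
  [-1.5, 0, 2, 0, 0, 0],
  [-1.5, 0, 3, 0, 0, 0],
  [-1.5, 0, 3, 0, 0, 0],
])

```text
time: 8.35
ee_pos: [0.5537, -0.2801, 0.1601]
tool_rot: [-179.9, -35.2, -14.1]
contact_force: [-4.7, 1.6, 2.7]
gripper_width: 0.0196
grasp_force: 45.0
```

```bash
python3 st.py
```

```text
8.35 [  1.4 -27.1 -40.2] [-179.94  -35.24  -14.07] F [-2.5  0.4  5.1] M [ 0.12  0.92 -0.05]
```

Call:
play_rows([
  [0, -2, 0, 0, 0, 0],
  [0, -4, 0, 0, 0, 0],
  [0, -6, 0, 0, 0, 0],
  [0, -8, 0, 0, 0, 0],
  [0, -8, 0, 0, 0, 0],
])

```text
time: 8.77
ee_pos: [0.5557, -0.2716, 0.1593]
tool_rot: [-179.9, -35.2, -14.1]
contact_force: [-0.3, -0.9, -2.2]
gripper_width: 0.0193
grasp_force: 45.0
```

```bash
python3 st.py
```

```text
8.7667 [  0.8 -18.3 -40.8] [-179.89  -35.22  -14.08] F [-1.3 -0.9 -1.8] M [ 0.05  0.53 -0.01]
```

Call:
play_rows([
  [0, 0, 1, 0, 0, 0],
  [0, 0, 2, 0, 0, 0],
  [0, 0, 3, 0, 0, 0],
  [0, 0, 3, 0, 0, 0],
])

```text
time: 9.1
ee_pos: [0.5574, -0.2726, 0.1568]
tool_rot: [-179.9, -35.2, -14.1]
contact_force: [0.7, -0.3, -1.1]
gripper_width: 0.0197
grasp_force: 45.0
```

```bash
python3 st.py
```

```text
9.1 [  0.9 -19.  -43.9] [-179.91  -35.22  -14.1 ] F [ 0.  -0.1 -1.3] M [ 0.03  0.5  -0.01]
```

Call:
play_rows([
  [0, 0, 1.5, 0, 0, 0],
  [0, 0, 3, 0, 0, 0],
  [0, 0, 4.5, 0, 0, 0],
  [0, 0, 6, 0, 0, 0],
  [0, 0, 6, 0, 0, 0],
])

```text
time: 9.52
ee_pos: [0.5608, -0.2736, 0.1521]
tool_rot: [-179.9, -35.2, -14.1]
contact_force: [-0.3, 1.1, -1.0]
gripper_width: 0.019
grasp_force: 45.0
```

```bash
python3 st.py
```

```text
9.5167 [  1.1 -19.  -49.8] [-179.92  -35.24  -14.1 ] F [-1.   1.  -0.5] M [ 0.03  0.47 -0.05]
```

Free so far, so it is in the hole. Now I push the plunger.

Call:
play_rows([
  [0, 0, 1.5, 0, 0, 0],
  [0, 0, 3, 0, 0, 0],
  [0, 0, 4.5, 0, 0, 0],
  [0, 0, 6, 0, 0, 0],
  [0, 0, 7.5, 0, 0, 0],
  [0, 0, 9, 0, 0, 0],
  [0, 0, 9, 0, 0, 0],
])

```text
time: 10.1
ee_pos: [0.5659, -0.2748, 0.1446]
tool_rot: [-179.9, -35.2, -14.1]
contact_force: [-0.0, 0.7, -1.1]
gripper_width: 0.0193
grasp_force: 45.0
```

```bash
python3 st.py
```

```text
10.1 [  1.1 -19.  -58.9] [-179.92  -35.25  -14.11] F [-0.8  0.7 -0.8] M [ 0.07  0.44 -0.01]
```

Call:
play_rows([
  [0, 0, 1, 0, 0, 0],
  [0, 0, 2, 0, 0, 0],
  [0, 0, 3, 0, 0, 0],
  [0, 0, 4, 0, 0, 0],
])

```text
time: 10.43
ee_pos: [0.5681, -0.2753, 0.1417]
tool_rot: [-179.9, -35.2, -14.1]
contact_force: [-1.4, -0.3, 1.3]
gripper_width: 0.0193
grasp_force: 45.0
```

```bash
python3 st.py; python3 - <<'E'
from h import *
cv2.imwrite('pics/w5.png',cv2.resize(np.hstack([camera('wrist'),camera('top')])[...,::-1],(800,300)))
E
```

```text
10.4333 [  1.3 -19.  -62.6] [-179.93  -35.25  -14.09] F [-0.3 -0.6  1.8] M [0.05 0.67 0.03]
```

View pics/w5.png

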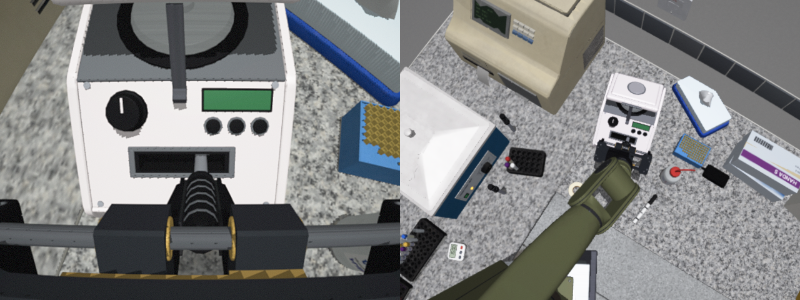

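The wrist view shows the lid sprung up, with the rotor bowl visible at about (185,25) and the key standing in the slot. Next I release it and back off along the key.

Call:
play_rows([
  [0, 0, 0, 0, 0, 0],
  [0, 0, 0, 0, 0, 0],
  [0, 0, 0, 0, 0, 0],
  [0, 0, 0, 0, 0, 0],
  [0, 0, 0, 0, 0, 0],
  [0, 0, 0, 0, 0, 0],
  [0, 0, 0, 0, 0, 0],
  [0, 0, 0, 0, 0, 0],
], claw=60)

```text
time: 11.2
ee_pos: [0.568, -0.2754, 0.1418]
tool_rot: [-179.9, -35.3, -14.1]
contact_force: [-0.1, 0.3, 0.7]
gripper_width: 0.0593
grasp_force: 0.0
```

Call:
play_rows([
  [0, 0, -5, 0, 0, 0],
  [0, 0, -15, 0, 0, 0],
  [0, 0, -30, 0, 0, 0],
  [0, 0, -50, 0, 0, 0],
  [0, 0, -75, 0, 0, 0],
  [0, 0, -100, 0, 0, 0],
  [0, 0, -120, 0, 0, 0],
  [0, 0, -120, 0, 0, 0],
])

```text
time: 11.87
ee_pos: [0.5011, -0.2597, 0.2461]
tool_rot: [179.8, -35.7, -14.0]
contact_force: [0.5, -0.5, 0.6]
gripper_width: 0.06
grasp_force: 0.0
```

```bash
python3 st.py; python3 - <<'E'
from h import *
cv2.imwrite('pics/w6.png',cv2.resize(np.hstack([camera('wrist'),camera('scene')])[...,::-1],(800,300)))
E
```

```text
11.8667 [  6.  -20.7  62.4] [179.78 -35.74 -13.98] F [ 0.8 -0.3  0.1] M [ 0.02  0.29 -0.05]
```

View pics/w6.png

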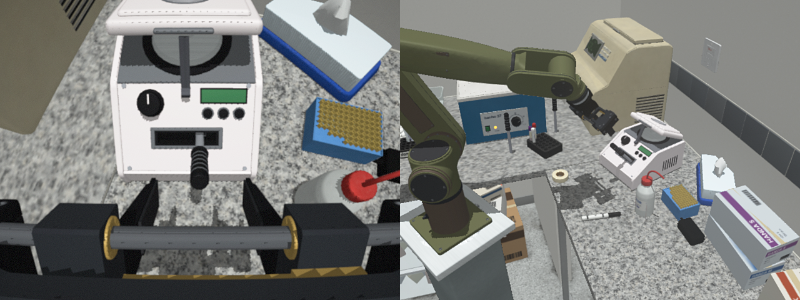

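The lid is up and the key stands free in the slot at (200,165). The gripper is clear, and the bottle, tape and box are where they were.

Call:
play_rows([
  [0, 0, 0, 0, 0, 0],
  [0, 0, 0, 0, 0, 0],
  [0, 0, 0, 0, 0, 0],
  [0, 0, 0, 0, 0, 0],
  [0, 0, 0, 0, 0, 0],
  [0, 0, 0, 0, 0, 0],
])

```text
time: 12.47
ee_pos: [0.5008, -0.2585, 0.2391]
tool_rot: [-179.9, -35.2, -14.1]
contact_force: [-0.5, -0.2, -0.6]
gripper_width: 0.0598
grasp_force: 0.0
```

```bash
python3 -c "
from rig import *
print(finish_job())"
```

```text
the job is handed in; nothing more can be done
None
```

The job is handed in at about 12.5 s of the 54 s allowed: the lid has sprung up, the key stands in the latch hole (tip about 62 mm below the face when released), the gripper is clear and nothing else looked disturbed; the hand-in call returned no verdict.

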